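Tap the shaft clamp's taper key home

ROBOT

A 6-joint arm with a two-finger parallel gripper is mounted at the origin on the work surface. World frame = base frame: x ahead of the robot, y to its left, z up, the work surface at z = 0. Lengths are in mm, angles in rad, forces in N, time in s.
With the tool pointing down it reaches from about 325 to 900 mm from the base axis. Payload 6.1 kg.
Tool frame: the origin (TCP) lies on the centre line of the jaws, within the pads' length; the fingertips stand 11 mm ahead of it and the grasp point (between the pads) lies 8 mm behind it (env.tip_extent is the distance from the TCP to the fingertips, in mm); z points along the fingers, y is the line along which they close (so a half turn about z gives the same grasp; the last joint's range is limited). The gripper opens to 85 mm and grips with 20 to 120 N. Pads are 22 mm wide; open, the fingers measure 114 mm over their backs; the gripper's body (76 mm by 85 mm) begins 54 mm behind the grasp point. The pads swing forward as they close: fully open they stand 13 mm farther back than shut.
Start: joints at [1.128, 0.22, 1.526, -0, 1.395, -0.126], TCP at [194.703, 593.891, 242.3] pointing down, gripper open.
Joint ranges: [-2.98, 2.98], [-0.91, 2.08], [0.09, 2.57], [-1.24, 4.39], [0.2, 2.65], [-2.68, 2.68]. Speed limits (rad/s): [2.57, 2.57, 3.01, 3.14, 3.14, 3.14].

INTERFACE

Orientations are given as [roll, pitch, yaw] about the fixed x, y, z axes, in that order (R = Rz(yaw) Ry(pitch) Rx(roll)).
In Python, from cell import sense, eyes, env, nets gives the robot as it stands.
- The arm moves only by the shell command python3 -m creep 'ROWS' [FORCE]. ROWS is JSON, a list of rows, each a list of 3 entries, a list of its own where there are three numbers: the shift along the world's x, y, z in mm, then the turn, a rotation vector about the world's x, y, z in degrees, then the opening, from 0 (shut) to 1 (fully open). A call has 1 to 5 rows; each row shifts and turns the commanded pose from where the row before left it; what a row does not reach is not made up. A row lasts 1/10 s, in which the tool goes at most 50 mm and 8.59 degrees, less where a joint would pass 70% of its speed; a pose out of reach is approached as far as the arm can. A call with a gripper value outside its range is refused whole. The fingers move at their own pace and stop on an object; FORCE is the grip in N (left out, the last holds). Time passes only in rows, so rows that do not move let the fingers close. It gives the time, the measured TCP pose, the force, the opening and the grip force at its end, in the units of the state.
- sense(): the state, without advancing time (a new reading comes with each control period).
- eyes.get_image(name): name is "scene" or "side" or "wrist"; returns the picture (420x560x3 uint8, red, green, blue); there is no depth.
- eyes.camera_params(name): a dict with "intrinsics" (3x3 intrinsics, pixels), "k1" (the pictures are not rectified: a ray, as slopes to the right and down, at radius r is drawn at 1 + k1 r^2 times it, then the intrinsics apply), "rvec" (rotation vector, rad) and "tvec" (3), from world to camera coordinates, as OpenCV has them. Camera axes: x right, y down, z forward; pixel columns grow to the right and rows downward; lengths in mm; the calibration is good to about 2 mm. A picture is of the moment at which its call begins: read the wrist's pose just before it. camera_params takes no time and is no camera call; for the wrist camera it gives the pose at the moment of the call.
- env.hand_in(): hands the job in; it is judged then, once.
Trained networks look in the newest picture that a camera, given by its name, has taken for a name from the list of things; names that differ only in an ending like _2 or _b are one class to them, and where a whole thing is asked for, a point or a joint stands for the part that bears it (a point fixed in the world has none). Each returns a list of dicts, best first, with "confidence" (0 to 1); they miss things now and then, are a little off and sometimes report something else, mostly with a low value. They report only what shows in the picture. A call takes as long as a camera call. They do not tell look-alikes from the thing itself.
- nets.outline_of(camera, name): "pixels" (420x560 bool, what is visible of it) and "bbox" ([left, top, right, bottom] in pixels, round what is visible of it).
- nets.mark_of(camera, name): "location" ([column, row] in pixels: a listed point, or the origin of a listed thing).
The state is a dict: "t": time; "q": joint angles; "joint_vel": joint speeds; "joint_efforts": joint torques, N m; "position": TCP position; "ee_rot": TCP orientation; "contact_force": force on the tool from outside, world axes, zero at the start; "ft_torque": the same for the moment, N m; "grip_width": finger opening in mm; "finger_force": force on a finger pad.
Only numpy, scipy, OpenCV 4.12 (cv2) and the standard library are available. Lean on these libraries where they do the work, as an engineer would, in place of code of your own. Each camera call takes 0.05 s, during which the arm holds its last target. There are 200 camera calls.

TASK

One of the two cast shaft clamps on the bench has its steel taper key still standing proud of its slot (the other clamp's key is already home). Pick up the aluminium drift with the wide black foot and, with its foot, tap the proud key straight down until it stops and goes no further; do not push on that clamp or its key with the gripper or arm. Then stand the drift upright on the bench again, without ever letting it topple, and let go.

Things in the scene. Friction and masses are not known exactly. Their poses are not given: they have to be found in the camera images.
- drift: The tapping tool, standing loose on the bench, 125 mm tall, about 0.25 kg: a plain aluminium shaft 26 mm in diameter (the grip, 30 to 125 mm up) on a wide round foot (black nylon, 44 mm in diameter, 22 mm high, then a 38 mm shoulder). Origin: centre of the flat underside, which strikes; z up the shaft. (A plain 70 mm steel stub without a foot is a bystander.)
- clamp: The clamp with the proud key, fixed: a cast aluminium block 70 (its x) by 54 (its y) by 60 mm high; low feet reach 53 mm to either side in x; an 18 mm steel shaft through it along y, axis 18 mm up, reaches 75 mm to either side. The slot, 38 by 18 mm, is in the middle of its top. Origin: centre of its underside, on the bench. (The like clamp with its key home is a bystander.)
- key_top (a point): Centre of the upper face of the proud steel taper key, 36 mm (along the clamp's x) by 16 mm, flat, over the clamp's origin. Its height above the bench is 93 mm minus the value of joint key: 86 to 93 mm at the start, 68 mm when home (8 mm above the block).
- key (a joint): How far the key has gone down its slot, in m: 0 to 0.007 at the start, 0.025 when home, where it stops dead. It sits tight: it slides down under a push of about 8 N (a little more when fast), stays where it is left and does not spring back.
Not all that is in view belongs to the job. What is meant by the drift is not blue, and is the larger of those in its own colour.

How it is judged (in metres and radians):
On the way, in this order (a step that is already met when the one before it is completed fails the run):
1. the drift is lifted off the bench (height (world z) of drift above 0.03 m), for 0.1 s.
2. the key is home, within 3 mm of its stop, with the drift's foot on it or just above it (value of joint key above 0.022 m and distance between drift and key_top below 0.035 m).
At the end, for the whole second after the job is handed in: The key is within 3 mm of its stop (joint key above 0.022) and the drift stands on the bench, its foot less than 10 mm above it, within 10 degrees of upright, at rest and released (value of joint key above 0.022 m and height (world z) of drift below 0.01 m and angle between drift's own z axis and vertical below 0.17 rad and linear speed of drift below 0.02 m/s and contact force between the fingers and drift below 0.1 N); the robot touches nothing.
It fails at once if the gripper or arm pushes on the clamp or its key with more than 3 N (contact force between any of the fingers, the arm and clamp above 3 N).
It fails at once if the drift is tipped over (more than 50 degrees) (angle between drift's own z axis and vertical above 0.87 rad).
It also fails if it takes over 51 s, if anything falls off the work surface, if the arm or the gripper's body presses on something with over 40 N, if the wrist force passes 120 N, or if a joint passes its speed limit or range.

## Working session

There is one attempt and no reset: what is moved stays moved. The work goes in short steps, Python scripts to look and compute and a shell command to move; the robot and the scene stay as the last step left them, time stands still between calls to the robot, and variables do not carry over. Pictures are saved under pics/ and viewed, at most 10 in all, crops included, and the job is handed in when it is done.

```bash
mkdir -p pics; cat > h.py <<'E'
import numpy as np, cv2
from cell import sense, eyes, env, nets
def ray(cam,px):
    p=eyes.camera_params(cam);K=np.array(p["intrinsics"],float)
    d=np.array([(px[0]-K[0,2])/K[0,0],(px[1]-K[1,2])/K[1,1]]);u=d.copy()
    for _ in range(30): u=d/(1+p["k1"]*(u@u))
    R=cv2.Rodrigues(np.array(p["rvec"],float))[0];t=np.array(p["tvec"],float).ravel()
    return -R.T@t, R.T@np.array([u[0],u[1],1.])
def at_z(cam,px,z):
    c,d=ray(cam,px);return c+d*(z-c[2])/d[2]
def tri(obs):
    A=np.zeros((3,3));b=np.zeros(3)
    for cam,px in obs:
        c,d=ray(cam,px);d/=np.linalg.norm(d);P=np.eye(3)-np.outer(d,d);A+=P;b+=P@c
    return np.linalg.solve(A,b)
def save(im,n): cv2.imwrite("pics/"+n,cv2.cvtColor(im,cv2.COLOR_RGB2BGR))
E
python3 - <<'E'
from h import *
np.set_printoptions(precision=1,suppress=True)
a=eyes.get_image("scene");b=eyes.get_image("side")
im=np.vstack([a,b]);im=np.hstack([a,b]);save(cv2.resize(im,(800,300),interpolation=cv2.INTER_AREA),"both.png");save(a,"scene.png");save(b,"side.png")
for cam in("scene","side"):
  for n,z in(("drift",0),("clamp",0),("key_top",90)):
    for r in nets.mark_of(cam,n): print(cam,n,round(r["confidence"],2),np.array(r["location"]),at_z(cam,r["location"],z))
    if n!="key_top":
      for r in nets.outline_of(cam,n): print(cam,n,"box",round(r["confidence"],2),r["bbox"])
print(sense()["t"])
E
```

```text
scene drift 0.76 [219.9 165. ] [ 463.5 -243.7    0. ]
scene drift 0.66 [186.2 180.7] [ 546.8 -283.7    0. ]
scene drift 0.54 [161.2 208.7] [ 641.3 -280.2    0. ]
scene drift box 0.8 [145.2, 178.2, 172.5, 205.9]
scene drift box 0.72 [207.3, 122.0, 228.5, 169.1]
scene clamp 0.58 [378.9 306.9] [588.5 246.2   0. ]
scene clamp box 0.88 [347.3, 274.7, 407.1, 340.3]
scene key_top 0.47 [383. 291.] [596.2 237.   90. ]
side drift 0.92 [262.9 350.4] [ 456.5 -248.3    0. ]
side drift 0.65 [319.2 354.3] [ 542.6 -276.4    0. ]
side drift box 0.91 [250.3, 291.2, 277.5, 359.4]
side drift box 0.9 [362.2, 303.9, 383.5, 357.9]
side drift box 0.67 [307.5, 294.7, 335.4, 360.7]
side clamp 0.79 [274.8 180. ] [592.8 241.2   0. ]
side clamp 0.49 [322.7 352.4] [ 549.2 -274.2    0. ]
side clamp box 0.61 [253.3, 148.8, 295.9, 193.0]
side key_top 0.47 [278.7 149.1] [599.3 232.3  90. ]
0.6
```

View pics/scene.png

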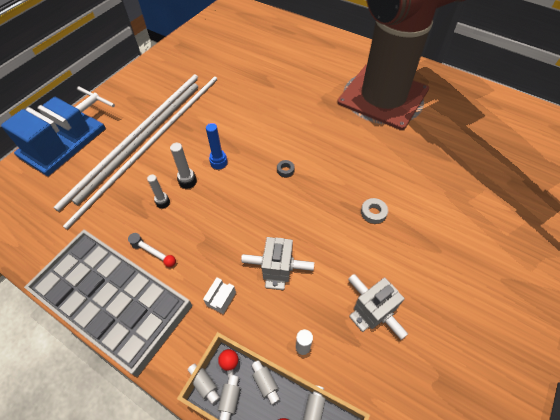

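View pics/side.png

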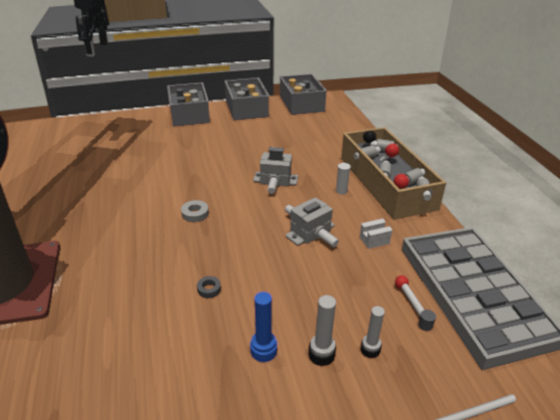

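Candidates for the drift in the scene picture: the blue one (219,160), the large aluminium one with black foot (185,165) and the small aluminium one (160,192). I choose (185,165). For the clamp there are (278,260), key low, and (379,305), key proud in both views. I'll check both choices in one close crop.

```bash
python3 - <<'E'
from h import *
np.set_printoptions(precision=1,suppress=True)
a=cv2.imread("pics/scene.png");b=cv2.imread("pics/side.png")
c=[cv2.resize(x,(400,300),interpolation=cv2.INTER_CUBIC) for x in(a[110:215,120:260],a[235:355,250:410],b[135:255,230:390],b[280:370,235:395][:, :120])]
cv2.imwrite("pics/crop.png",np.vstack([np.hstack(c[:2]),np.hstack(c[2:])]))
print("drift base",tri([("scene",(186.2,180.7)),("side",(319.2,354.3))]),"top",tri([("scene",(177,147)),("side",(326,300))]))
print("clamp",tri([("scene",(378.9,306.9)),("side",(274.8,180))]),"key",tri([("scene",(383,291)),("side",(278.7,149.1))]))
E
```

```text
drift base [ 544.8 -280.3    2.7] top [ 545.4 -276.   123.9]
clamp [591.  244.9  -0.6] key [598.2 236.   89.3]
```

View pics/crop.png

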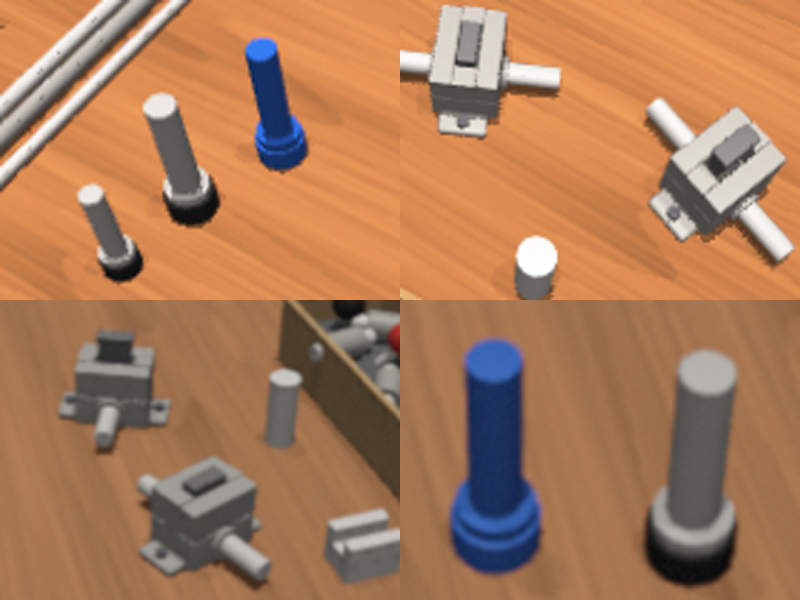

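The crop confirms both choices. The large drift (grey shaft, black foot) is at about (545,-279), and the proud key is on the clamp at (379,305), at about (595,240). Next I start moving toward the drift.

```bash
python3 - <<'E'
from h import *
s=sense();print(s["ee_rot"],s["grip_width"],at_z("scene",(278,275),0),at_z("scene",(286,168),5), at_z("scene",(161,202),0))
E
python3 -m creep '[[[18,-45,0],[0,0,0],1],[[18,-45,0],[0,0,0],1],[[18,-45,0],[0,0,0],1],[[18,-45,0],[0,0,0],1],[[18,-45,0],[0,0,0],1]]'
```

```text
[-3.14156883e+00  5.32092863e-05  2.82477533e+00] 85.51149064314302 [ 6.36661556e+02  3.92893666e+01 -1.13686838e-13] [387.59707361 -95.45467812   5.        ] [ 627.27038183 -293.48037195    0.        ]
t: 1.1
position: [285.0, 367.3, 242.5]
ee_rot: [3.141, 0.001, 2.825]
contact_force: [0.8, 0.4, 0.5]
grip_width: 85.5
finger_force: 0.0
```

```bash
python3 -m creep '[[[18,-46,0],[0,0,0],1],[[18,-46,0],[0,0,0],1],[[18,-46,0],[0,0,0],1],[[18,-46,0],[0,0,0],1],[[18,-46,0],[0,0,0],1]]' >/dev/null
python3 -m creep '[[[18,-46,0],[0,0,0],1],[[18,-46,0],[0,0,0],1],[[18,-46,0],[0,0,0],1],[[18,-46,0],[0,0,0],1],[[0,0,0],[0,0,0],1]]'
python3 - <<'E'
from h import *
np.set_printoptions(precision=1,suppress=True)
save(eyes.get_image("wrist"),"w1.png")
for r in nets.mark_of("wrist","drift"): print(round(r["confidence"],2),np.array(r["location"]),at_z("wrist",r["location"],0))
for r in nets.outline_of("wrist","drift"): print(round(r["confidence"],2),r["bbox"])
E
```

```text
t: 2.1
position: [448.1, -50.3, 242.7]
ee_rot: [-3.14, 0.002, 2.818]
contact_force: [-0.6, 0.7, -0.4]
grip_width: 85.4
finger_force: 0.0
0.95 [130.4 231.7] [ 456.  -241.9    0. ]
0.88 [137.2 294.5] [ 539.8 -273.1    0. ]
0.74 [104.3, 278.8, 144.2, 321.0]
0.6 [51.6, 212.9, 145.8, 297.0]
```

View pics/w1.png

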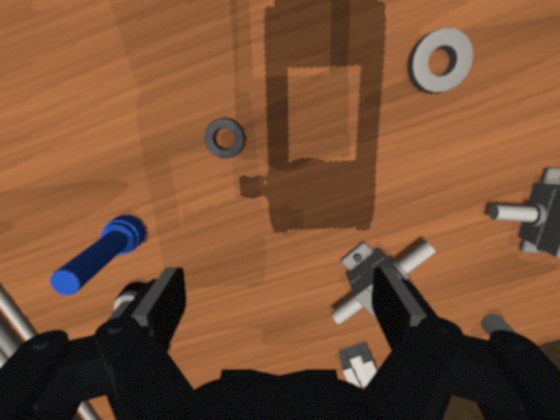

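The wrist view shows the blue drift's foot at (128,235) and the black foot at about (130,290), partly hidden by a finger. The reading of (540,-273) agrees with the earlier one, so I take (543,-277).

```bash
python3 -m creep '[[[19,-45,0],[0,0,0],1],[[19,-45,0],[0,0,0],1],[[19,-45,0],[0,0,0],1],[[19,-45,0],[0,0,0],1],[[19,-47,0],[0,0,0],1]]' >/dev/null
python3 -m creep '[[[0,0,-30],[0,0,0],1],[[0,0,-30],[0,0,0],1],[[0,0,0],[0,0,0],1]]'
python3 - <<'E'
from h import *
np.set_printoptions(precision=1,suppress=True)
im=np.vstack([cv2.resize(eyes.get_image("wrist"),(400,300)),cv2.resize(eyes.get_image("side")[180:400,200:420],(400,300))]);save(im,"w2.png")
for r in nets.mark_of("wrist","drift"): print(round(r["confidence"],2),np.array(r["location"]),at_z("wrist",r["location"],0))
E
```

```text
t: 3.05
position: [539.2, -267.9, 177.2]
ee_rot: [3.139, -0.009, 2.827]
contact_force: [-0.3, 1.4, -1.2]
grip_width: 85.4
finger_force: 0.0
0.78 [268.3  97.8] [ 458.5 -252.     0. ]
0.64 [283.7 269.7] [ 632.3 -292.7    0. ]
0.55 [265.  196.6] [ 547.3 -285.4    0. ]
```

View pics/w2.png

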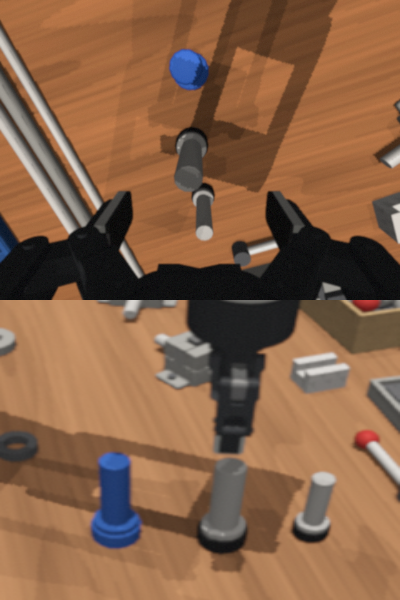

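The wrist panel shows the drift's shaft top at about (189,178), which is (265,249) at full size, between the jaws and slightly left of centre. The side panel shows the gripper above the grey drift.

```bash
python3 - <<'E'
from h import *
s=sense();print(s["position"],s["ee_rot"],s["joint_vel"],at_z("wrist",(265,249),125))
E
```

```text
[ 542.33843209 -270.35565059  183.88283097] [-3.14128023e+00  1.47418366e-03  2.82682266e+00] [-0.00527968 -0.01879813 -0.02205084 -0.00125601 -0.00360953 -0.00099355] [ 548.879754   -280.76258254  125.        ]
```

```bash
python3 -m creep '[[[5,-11,0],[0,0,0],1],[[0,0,-32],[0,0,0],1],[[0,0,-32],[0,0,0],1],[[0,0,-32],[0,0,0],1],[[0,0,0],[0,0,0],1]]' 50
python3 -m creep '[[[0,0,0],[0,0,0],0.6],[[0,0,0],[0,0,0],0.45],[[0,0,0],[0,0,0],0.35],[[0,0,0],[0,0,0],0.2],[[0,0,0],[0,0,0],0]]' 50
python3 -m creep '[[[0,0,0],[0,0,0],0],[[0,0,0],[0,0,0],0],[[0,0,0],[0,0,0],0],[[0,0,0],[0,0,0],0],[[0,0,0],[0,0,0],0]]' 50
```

```text
t: 3.7
position: [544.5, -281.3, 83.0]
ee_rot: [3.14, -0.006, 2.825]
contact_force: [-0.6, 1.5, -0.3]
grip_width: 85.4
finger_force: 0.0
t: 4.2
position: [547.6, -282.7, 88.1]
ee_rot: [-3.142, 0.003, 2.825]
contact_force: [0.7, 2.4, 6.8]
grip_width: 24.9
finger_force: 48.5
t: 4.7
position: [547.7, -282.7, 88.1]
ee_rot: [-3.141, 0.003, 2.825]
contact_force: [0.4, 1.8, 6.3]
grip_width: 24.6
finger_force: 48.5
```

```bash
python3 -m creep '[[[0,0,15],[0,0,0],0],[[0,0,30],[0,0,0],0],[[0,0,35],[0,0,0],0],[[0,0,35],[0,0,0],0],[[0,0,25],[0,0,0],0]]' 70
python3 -m creep '[[[0,15,0],[0,0,0],0],[[0,30,0],[0,0,0],0],[[0,40,0],[0,0,0],0],[[0,40,0],[0,0,0],0],[[0,40,0],[0,0,0],0]]' 
python3 - <<'E'
from h import *
im=np.hstack([cv2.resize(eyes.get_image(c),(400,300)) for c in("scene","side")]);save(im,"w3.png")
E
```

```text
t: 5.2
position: [546.7, -282.9, 229.7]
ee_rot: [-3.141, 0.002, 2.825]
contact_force: [0.6, -0.1, -0.7]
grip_width: 24.3
finger_force: 68.5
t: 5.7
position: [544.7, -114.8, 224.1]
ee_rot: [3.141, -0.004, 2.825]
contact_force: [-0.4, -0.1, -2.1]
grip_width: 24.3
finger_force: 68.6
```

View pics/w3.png

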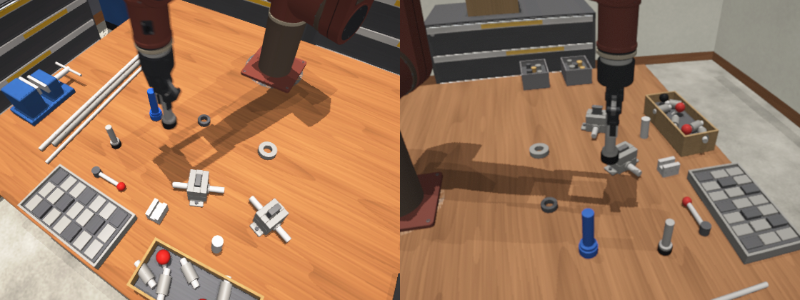

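The drift is held upright and clear of the bench, with its foot at (168,122) in the left panel and (610,158) in the right. I carry it towards the key and refine on the way.

```bash
python3 -m creep '[[[6,40,0],[0,0,0],0],[[6,40,0],[0,0,0],0],[[6,40,0],[0,0,0],0],[[6,40,0],[0,0,0],0],[[6,40,0],[0,0,0],0]]' >/dev/null
python3 -m creep '[[[6,30,0],[0,0,0],0],[[0,15,0],[0,0,0],0],[[0,0,0],[0,0,0],0],[[0,0,0],[0,0,0],0]]'
python3 - <<'E'
from h import *
np.set_printoptions(precision=1,suppress=True)
print(sense()["position"])
A=eyes.get_image("wrist");B=eyes.get_image("scene")
save(np.hstack([cv2.resize(A,(400,300)),cv2.resize(B[210:360,260:460],(400,300))]),"w4.png")
for c in("wrist","scene","side"):
  if c=="side": eyes.get_image(c)
  for n,z in(("key_top",89),("clamp",0),("drift",140)):
    for r in nets.mark_of(c,n): print(c,n,round(r["confidence"],2),np.array(r["location"]),at_z(c,r["location"],z))
E
```

```text
t: 6.7
position: [581.7, 126.9, 225.3]
ee_rot: [-3.14, -0.001, 2.825]
contact_force: [-0.9, 0.4, -2.3]
grip_width: 24.5
finger_force: 69.1
[581.7 126.9 225.3]
wrist key_top 0.66 [411.6 173.7] [594.9 241.   89. ]
wrist clamp 0.98 [377.9 158.7] [595.7 238.9   0. ]
wrist drift 0.95 [276.1 211.9] [575.8 127.6 140. ]
scene key_top 0.47 [385.4 293.5] [597.8 242.6  89. ]
scene clamp 0.62 [377.7 308.3] [592.4 245.3  -0. ]
scene drift 0.89 [335.8 241.7] [579.3 126.4 140. ]
scene drift 0.75 [218.9 162.6] [ 543.  -161.3  140. ]
scene drift 0.61 [164. 206.] [ 683.5 -184.8  140. ]
side key_top 0.63 [276.2 148.4] [594.9 238.5  89. ]
side clamp 0.79 [274.2 178.7] [592.7 247.3   0. ]
side drift 0.93 [368.  347.7] [ 565.3 -381.2  140. ]
side drift 0.88 [264.6 351.9] [ 436.1 -357.   140. ]
side drift 0.84 [279.  153.2] [573.7 127.6 140. ]
```

View pics/w4.png

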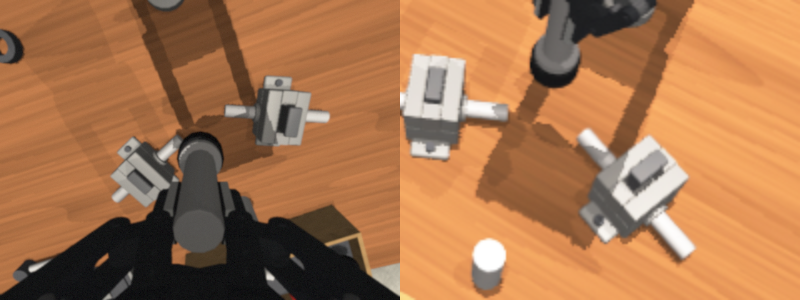

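The wrist panel shows the key at (291,122) and the foot at (198,150). The foot is at about (578,127) and the key at about (596,241), so the shift is (+17,+114).

```bash
python3 -m creep '[[[4,25,0],[0,0,0],0],[[5,35,0],[0,0,0],0],[[5,35,0],[0,0,0],0],[[3,19,0],[0,0,0],0],[[0,0,0],[0,0,0],0]]' 80 >/dev/null
python3 -m creep '[[[0,0,-8],[0,0,0],0],[[0,0,-10],[0,0,0],0],[[0,0,-5],[0,0,0],0],[[0,0,0],[0,0,0],0],[[0,0,0],[0,0,0],0]]'
python3 - <<'E'
from h import *
np.set_printoptions(precision=1,suppress=True)
s=sense();print(s["position"])
B=eyes.get_image("scene");C=eyes.get_image("side")
save(np.hstack([cv2.resize(B[200:350,280:480],(400,300)),cv2.resize(C[60:210,180:380],(400,300))]),"w5.png")
for c in("scene","side"):
  for n,z in(("drift",114),("key_top",89)):
    for r in nets.mark_of(c,n): print(c,n,round(r["confidence"],2),np.array(r["location"]),at_z(c,r["location"],z))
E
```

```text
t: 8.3
position: [599.4, 240.8, 203.0]
ee_rot: [-3.141, -0.0, 2.824]
contact_force: [0.2, -0.9, -1.5]
grip_width: 24.5
finger_force: 78.5
[599.4 240.8 203. ]
scene drift 0.98 [220.3 162.8] [ 526.2 -175.   114. ]
scene drift 0.67 [388.7 285.6] [593.3 240.7 114. ]
scene drift 0.53 [164.1 204. ] [ 670.2 -205.5  114. ]
scene key_top 0.4 [381.7 291. ] [597. 235.  89.]
side drift 0.87 [373.2 350.3] [ 581.4 -368.6  114. ]
side drift 0.78 [262.5 350.6] [ 438.1 -334.8  114. ]
side drift 0.76 [275.9 134.6] [599.  259.6 114. ]
side key_top 0.71 [276.5 152.7] [590.8 218.6  89. ]
```

View pics/w5.png

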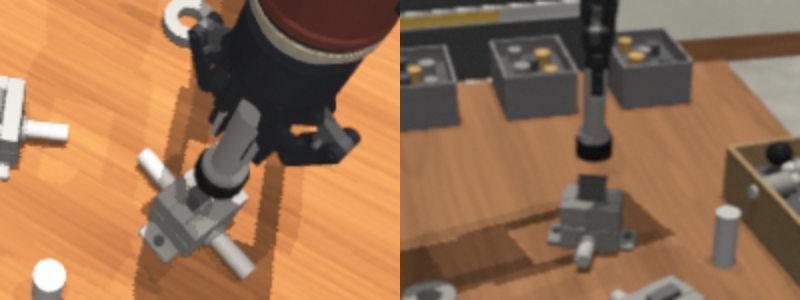

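The foot hangs centred over the key in both panels: foot at (220,180) left and (593,148) right, key at (593,188) right. I go straight down.

```bash
python3 -m creep '[[[0,0,-8],[0,0,0],0],[[0,0,-8],[0,0,0],0],[[0,0,-4],[0,0,0],0],[[0,0,-4],[0,0,0],0],[[0,0,-4],[0,0,0],0]]' 100
python3 -m creep '[[[0,0,-4],[0,0,0],0],[[0,0,-4],[0,0,0],0],[[0,0,-4],[0,0,0],0],[[0,0,-2],[0,0,0],0],[[0,0,0],[0,0,0],0]]'
```

```text
t: 9.1
position: [599.3, 241.5, 174.8]
ee_rot: [-3.141, -0.0, 2.825]
contact_force: [-1.0, 0.3, 4.0]
grip_width: 23.8
finger_force: 97.9
t: 9.6
position: [599.6, 241.5, 161.9]
ee_rot: [3.141, 0.0, 2.825]
contact_force: [-2.4, -0.8, 3.7]
grip_width: 24.0
finger_force: 98.0
```

```bash
python3 -m creep '[[[0,0,-2],[0,0,0],0],[[0,0,-2],[0,0,0],0],[[0,0,0],[0,0,0],0]]'; python3 -m creep '[[[0,0,-2],[0,0,0],0],[[0,0,-1],[0,0,0],0],[[0,0,0],[0,0,0],0]]';python3 -m creep '[[[0,0,-1],[0,0,0],0],[[0,0,0],[0,0,0],0]]'
```

```text
t: 9.9
position: [599.6, 241.5, 157.6]
ee_rot: [3.141, 0.0, 2.825]
contact_force: [-1.6, -0.9, 3.9]
grip_width: 24.0
finger_force: 98.0
t: 10.2
position: [599.9, 241.6, 156.1]
ee_rot: [3.141, 0.001, 2.825]
contact_force: [-4.5, -2.1, 10.2]
grip_width: 23.9
finger_force: 98.7
t: 10.4
position: [600.1, 241.6, 156.0]
ee_rot: [3.141, 0.002, 2.825]
contact_force: [-6.1, -2.1, 14.1]
grip_width: 23.8
finger_force: 99.0
```

```bash
python3 -m creep '[[[0,0,-2],[0,0,0],0],[[0,0,0],[0,0,0],0],[[0,0,0],[0,0,0],0]]'; python3 -m creep '[[[0,0,5],[0,0,0],0],[[0,0,15],[0,0,0],0],[[0,0,30],[0,0,0],0],[[0,0,30],[0,0,0],0],[[0,0,0],[0,0,0],0]]'
python3 - <<'E'
from h import *
np.set_printoptions(precision=1,suppress=True)
s=sense();print(s["position"],s["q"])
B=eyes.get_image("scene");C=eyes.get_image("side")
save(np.hstack([cv2.resize(B[200:350,280:480],(400,300)),cv2.resize(C[40:190,180:380],(400,300))]),"w6.png")
E
```

```text
t: 10.7
position: [600.5, 241.7, 155.9]
ee_rot: [3.14, 0.003, 2.825]
contact_force: [-8.9, -2.9, 23.1]
grip_width: 24.3
finger_force: 100.0
t: 11.2
position: [602.3, 242.4, 237.0]
ee_rot: [3.136, 0.008, 2.825]
contact_force: [0.4, 0.2, -0.2]
grip_width: 24.0
finger_force: 98.0
[602.3 242.4 237. ] [ 0.3  0.3  1.5  0.   1.4 -1. ]
```

View pics/w6.png

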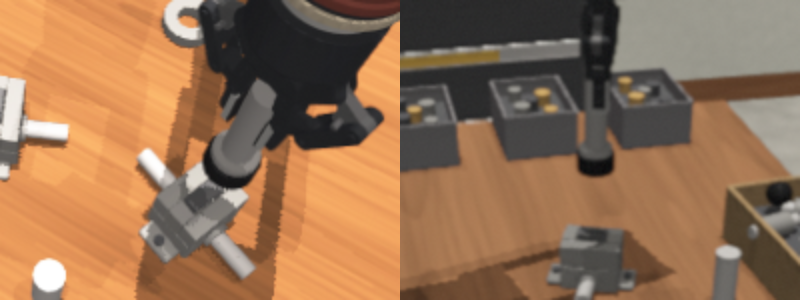

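The key sits low in its slot like the other clamp's, at (593,235) right. It held dead against 23 N at the expected height. I set the drift down on the free bench around (520,-80).

```bash
python3 -m creep '[[[-5,-20,0],[0,0,0],0],[[-10,-40,0],[0,0,0],0],[[-10,-40,0],[0,0,0],0],[[-10,-40,0],[0,0,0],0],[[-10,-40,0],[0,0,0],0]]' >/dev/null
python3 -m creep '[[[-10,-40,0],[0,0,0],0],[[-10,-40,0],[0,0,0],0],[[-10,-40,0],[0,0,0],0],[[-5,-21,0],[0,0,0],0],[[0,0,0],[0,0,0],0]]' 
python3 -m creep '[[[0,0,-15],[0,0,0],0],[[0,0,-35],[0,0,0],0],[[0,0,-35],[0,0,0],0],[[0,0,-25],[0,0,0],0],[[0,0,-15],[0,0,0],0]]' >/dev/null
python3 -m creep '[[[0,0,-6],[0,0,0],0],[[0,0,-4],[0,0,0],0],[[0,0,0],[0,0,0],0],[[0,0,0],[0,0,0],0]]'
```

```text
t: 12.3
position: [517.7, -81.9, 228.9]
ee_rot: [-3.141, -0.004, 2.821]
contact_force: [-0.4, 0.2, -1.7]
grip_width: 23.9
finger_force: 98.5
t: 13.2
position: [520.5, -79.7, 97.5]
ee_rot: [3.142, 0.002, 2.825]
contact_force: [-0.3, 0.3, -2.6]
grip_width: 24.2
finger_force: 98.5
```

```bash
python3 -m creep '[[[0,0,-4],[0,0,0],0],[[0,0,-2],[0,0,0],0],[[0,0,-1],[0,0,0],0],[[0,0,0],[0,0,0],0]]' 40;python3 -m creep '[[[0,0,-1],[0,0,0],0],[[0,0,-1],[0,0,0],0],[[0,0,0],[0,0,0],0],[[0,0,0],[0,0,0],0]]' 30
```

```text
t: 13.6
position: [519.3, -79.5, 89.2]
ee_rot: [-3.142, -0.0, 2.825]
contact_force: [-0.3, -0.0, -2.3]
grip_width: 24.0
finger_force: 98.5
t: 14.0
position: [519.9, -79.6, 88.3]
ee_rot: [-3.142, 0.001, 2.825]
contact_force: [-2.7, 0.3, 5.7]
grip_width: 23.9
finger_force: 99.5
```

```bash
python3 -m creep '[[[0,0,0],[0,0,0],0.32],[[0,0,0],[0,0,0],0.4],[[0,0,0],[0,0,0],0.6],[[0,0,0],[0,0,0],1],[[0,0,0],[0,0,0],1]]'; python3 -m creep '[[[0,0,0],[0,0,0],1],[[0,0,10],[0,0,0],1],[[0,0,30],[0,0,0],1],[[0,0,40],[0,0,0],1],[[0,0,40],[0,0,0],1]]'; python3 -m creep '[[[0,0,20],[0,0,0],1],[[0,0,0],[0,0,0],1],[[0,0,0],[0,0,0],1],[[0,0,0],[0,0,0],1]]'
python3 - <<'E'
from h import *
np.set_printoptions(precision=1,suppress=True)
B=eyes.get_image("scene");C=eyes.get_image("side")
save(np.hstack([cv2.resize(B,(400,300)),cv2.resize(C,(400,300))]),"w7.png")
E
```

```text
t: 14.5
position: [519.4, -79.5, 87.2]
ee_rot: [3.142, -0.0, 2.825]
contact_force: [-0.1, 0.5, -1.1]
grip_width: 75.7
finger_force: 0.0
t: 15.0
position: [519.0, -79.3, 208.9]
ee_rot: [-3.142, -0.001, 2.825]
contact_force: [1.3, -0.1, 0.1]
grip_width: 85.3
finger_force: 0.0
t: 15.4
position: [518.5, -79.2, 225.7]
ee_rot: [-3.142, -0.003, 2.825]
contact_force: [-0.8, 0.5, 0.8]
grip_width: 85.7
finger_force: 0.0
```

View pics/w7.png

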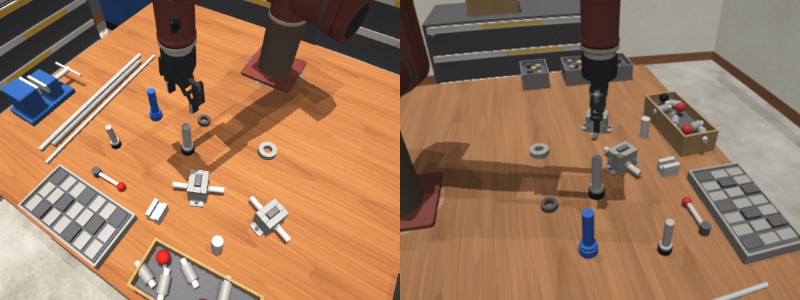

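The drift stands upright and released, with its foot at (187,150) left and (596,192) right, and the gripper is clear above it.

```bash
python3 -c "
from cell import env
print(env.hand_in())"
```

```text
the job is handed in; nothing more can be done
None
```

The proud key is tapped home: it held against 23 N at the expected height. The drift stands upright and released on the bench at about (520, -80) mm, and the job was handed in after about 15 s of the 51 s allowed; the hand-in gave no verdict.

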